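# Pack the cabinet fittings kit

### The job

Pack the fittings for one cabinet into the wooden caddy: one cup hinge flat in each of the two plain open inserts, the long bar pull standing on its feet in the long trough, and the round knob standing on its foot in the small square pocket. Leave the short pull and the square knob, which belong to another job, where they are on the bench.

Things in the scene. Friction and masses are not known exactly. Their poses are not given: they have to be found in the camera images.
- hinge_a: Silver cup hinge, 56 x 84 x 22 mm, 75 g, lying flat, arm uppermost. Origin: centre of its underside; z up; y along its length. 35 mm round cup and 56 mm wide cross plate at y +6 to +42 mm. Pinch the straight arm across x near y = 0: 18 mm wide, 12 to 20 mm above the underside, y -42 to +18 mm; a foot 40 mm wide lies under it at y -34 to -10 mm. Interchangeable with hinge_b.
- hinge_b: A second cup hinge exactly like hinge_a, same size and axes; interchangeable with it.
- long_pull: The long steel cabinet bar pull: flat bar 92 mm long (102 mm over the feet), 12 mm wide, standing on two round feet of 22 mm diameter, 80 mm apart. 30 mm tall; the bar is 20 to 30 mm above the underside. Origin: centre of its underside, midway between the feet; y along the bar, z up. Pinch the bar across x. About 100 g.
- short_pull: Look-alike that does not belong in the kit: the short bar pull, same make as the long one but 60 mm of bar (70 mm over the feet, feet 48 mm apart). Same origin and axes.
- round_knob: Steel furniture knob with a ROUND head 32 mm in diameter, standing on a 24 mm round foot, 28 mm tall; the head is 15 to 28 mm above the underside. Origin: centre of its underside, z up. About 80 g.
- square_knob: Look-alike that does not belong in the kit: knob of the same size and foot but with a SQUARE head 30 x 30 mm. Origin: centre of its underside, z up.
- hinge_insert_a: One of four 92 x 134 mm wooden inserts fixed in one caddy (206 x 290 mm, rim 18 mm above the bench). Origin: centre of its underside, 8 mm above the bench; y along its length, z up. Floor 3 mm above the origin; rim and ribs 8 mm above the floor. This one is plain and open inside, 84 x 126 mm: it takes one cup hinge, laid along its length, either way round.
- hinge_insert_b: A second insert exactly like hinge_insert_a (plain and open inside), in the same caddy: it takes the other cup hinge.
- pull_insert: One of four 92 x 134 mm wooden inserts fixed in one caddy (206 x 290 mm, rim 18 mm above the bench). Origin: centre of its underside, 8 mm above the bench; y along its length, z up. Floor 3 mm above the origin; rim and ribs 8 mm above the floor. This one has two broad ribs along its length that leave one long trough, 46 x 126 mm, in the middle: it takes the long bar pull, either way round.
- knob_insert: One of four 92 x 134 mm wooden inserts fixed in one caddy (206 x 290 mm, rim 18 mm above the bench). Origin: centre of its underside, 8 mm above the bench; y along its length, z up. Floor 3 mm above the origin; rim and ribs 8 mm above the floor. This one has narrow ribs that frame a 56 x 56 mm square pocket in its middle: it takes the round knob, in that pocket.
Things that resemble listed ones, but are neither listed nor needed, are in the scene too. Leave any red look-alike of the hinge_b alone.

How it is judged:
By the outcome, as a careful person would: the job done as asked, in the order asked, and still so for the second after the job is handed in, with the robot touching nothing.
It also fails if it takes over 106 s, if anything falls off the work surface, if the arm or the gripper's body presses on something with over 40 N, if the wrist force passes 120 N, or if a joint passes its speed limit or range.

### The arm

A 6-joint arm with a two-finger parallel gripper is mounted at the origin on a cart in front of the work surface, level with it; the furniture and walls round the work are solid. World frame = base frame: x ahead of the robot, y to its left, z up, the work surface at z = 0. Lengths are in m, angles in rad, forces in N, time in s.
With the tool pointing down it reaches from about 0.4 to 0.825 m from the base axis. Payload 7 kg.
Tool frame: the origin (TCP) lies at the very end of the fingers, on their centre line; the grasp point (between the pads) lies 19 mm behind it; z points along the fingers, y is the line along which they close (so a half turn about z gives the same grasp; the last joint's range is limited). The gripper opens to 88 mm and grips with 3 to 60 N. Pads are 19 mm wide; open, the fingers measure 130 mm over their backs; the gripper's body (78 mm by 193 mm) begins 47 mm behind the grasp point.
Start: joints at [-0.964, 0.359, 0.012, 0, -1.224, -0.288], TCP at [0.212, -0.641, 0.227] pointing down, gripper open.
Joint ranges: [-3.07, 3.07], [-1.43, 2.12], [-1.02, 1.25], [-3.03, 1.67], [-3.05, -0], [-3.03, 3.03]. Speed limits (rad/s): [2.39, 2.39, 3.01, 3.14, 3.14, 3.14].

### API

Orientations are given as [roll, pitch, yaw] about the fixed x, y, z axes, in that order (R = Rz(yaw) Ry(pitch) Rx(roll)).
In Python, from station import arm, grab_frame gives the robot as it stands.
- The arm moves only by the tool jog_arm, never from a script. Its argument "deltas" is a list that holds one entry, the list of rows, each a list of 4 numbers: the shift along the tool's x, y, z in units of 60 mm (1.0 is 60 mm), then the turn about the tool's z in units of 5 degrees (1.0 is 5 degrees). A call has 1 to 8 rows; each row is the pose to reach, as a shift and turn from the pose commanded when the call began, along the tool's axes at that moment; what a row does not reach only later rows make up. A row lasts 1/8 s, in which the tool goes at most 62.5 mm and 10.7 degrees, less where a joint would pass 70% of its speed; a pose out of reach is approached as far as the arm can. A call with a gripper value outside its range is refused whole. "grip" is the finger opening in mm, from 0 to 87.6, set as the call begins (left out, the last holds). The fingers move at their own pace and stop on an object; "squeeze" is the grip in N (left out, the last holds). Time passes only in rows, so rows that repeat a pose let the fingers close. It gives the time, the measured TCP pose, the force, the opening and the grip force at its end, in the units of the state.
- arm.get_state(): the state, without advancing time (a new reading comes with each control period).
- grab_frame(name): name is "side" or "top" or "wrist"; returns a dict with "img" (420x560x3 uint8, red, green, blue), "vfov" (degrees; the focal length in pixels is half the picture's height over the tangent of half this angle, whatever the lens; pixels are square), "cx", "cy" (the principal point, pixels), "xyz" and "rotation" of the camera in the world. Camera axes: x right, y down, z forward; pixel columns grow to the right and rows downward; lengths in m; the calibration is good to about 2 mm. A picture is of the moment at which its call begins. There is no depth.
- arm.job_done(): hands the job in; it is judged then, once.
The state is a dict: "t": time; "q": joint angles; "qd": joint speeds; "joint_efforts": joint torques, N m; "eef_pos": TCP position; "ee_rot": TCP orientation; "force": force on the tool from outside, world axes, zero at the start; "moment": the same for the moment, N m; "width": finger opening in m; "gripper_force": force on a finger pad.
Only numpy, scipy, OpenCV 4.12 (cv2) and the standard library are available. Lean on these libraries where they do the work, as an engineer would, in place of code of your own. Each camera call takes 0.05 s, during which the arm holds its last target. There are 200 camera calls.

## Working session

There is one attempt and no reset: what is moved stays moved. The work goes in short steps, Python scripts to look and compute and a tool call to move; the robot and the scene stay as the last step left them, time stands still between calls to the robot, and variables do not carry over. Pictures are saved under pics/ and viewed, at most 16 in all, crops included, and the job is handed in when it is done.

Besides the shell and the picture viewer there is one more tool, called after ">>>" as name([rows], argument=value, ...), one row to a line, values as JSON. jog_arm: Moves the arm, as the interface text tells. Its arguments: {"type":"object","properties":{"deltas":{"type":"array"},"grip":{"type":"number"},"squeeze":{"type":"number"}},"required":["deltas"]}

```bash
ls; mkdir -p pics; python3 - <<'E'
from station import arm, grab_frame
import cv2
for n in("top","side"):
    f=grab_frame(n); cv2.imwrite(f"pics/{n}0.png",f["img"][:,:,::-1]); print(n,f["vfov"],f["cx"],f["cy"],f["xyz"],f["rotation"])
s=arm.get_state(); print(s["t"],s["eef_pos"],s["ee_rot"],s["width"])
E
```

```text
pics
top 50.02567734674636 274.5941450194113 207.0875969763938 [ 0.37684472 -0.01099299  1.29708096] [-3.03429278  0.01679642 -1.57685109]
side 50.73272348201566 285.2363901259847 210.25678545936222 [0.08150089 0.87256308 0.57842503] [-2.05799421 -0.02514664 -2.67419557]
0.1 [ 0.21141074 -0.64060528  0.2257531 ] [ 3.14018341e+00 -1.41202944e-04 -2.82286483e+00] 0.08749670183295809
```

View pics/top0.png

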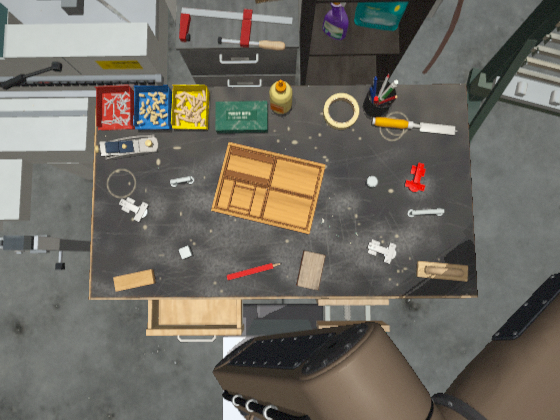

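View pics/side0.png

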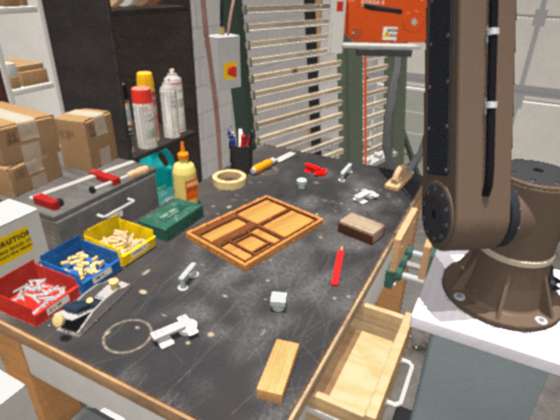

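```bash
cat > h.py <<'E'
import numpy as np, cv2
from scipy.spatial.transform import Rotation as R
from station import arm, grab_frame
def ray(f,u,v):
    fl=210/np.tan(np.radians(f["vfov"]/2))
    d=R.from_euler("xyz",f["rotation"]).apply([(u-f["cx"])/fl,(v-f["cy"])/fl,1])
    return np.array(f["xyz"]),d
def at(f,u,v,z):
    c,d=ray(f,u,v); return (c+d*(z-c[2])/d[2])[:2]
def proj(f,p):
    fl=210/np.tan(np.radians(f["vfov"]/2))
    c=R.from_euler("xyz",f["rotation"]).inv().apply(np.array(p)-f["xyz"]); return fl*c[:2]/c[2]+[f["cx"],f["cy"]]
def go(x,y,yaw=None,z=None):
    "shift/turn in move units from current pose to TCP x,y,z with finger line (tool y) at world angle yaw (deg, mod 180)"
    s=arm.get_state(); r=R.from_euler("xyz",s["ee_rot"]); p=np.array(s["eef_pos"])
    t=np.array([x,y,p[2] if z is None else z]); d=r.inv().apply(t-p)/.06
    ty=r.apply([0,1,0]); a=np.degrees(np.arctan2(ty[1],ty[0]))
    turn=0 if yaw is None else -(((yaw-a+90)%180)-90)/5   # tool z is down
    print("t",round(s["t"],2),"go",d.round(3),"turn",round(turn,2),"fingerline",round(a,1),"q6",round(s["q"][5],2))
E
python3 - <<'E'
from h import *
f=grab_frame("top"); im=f["img"][:,:,::-1]
T=[(105,185),(155,155),(160,228),(345,155),(402,185),(355,225)]
t=[cv2.resize(im[y:y+50,x:x+50],(250,250),interpolation=cv2.INTER_CUBIC) for x,y in T]
cv2.imwrite("pics/tiles.png",np.vstack([np.hstack(t[:3]),np.hstack(t[3:])]))
cv2.imwrite("pics/caddy.png",cv2.resize(im[130:245,200:340],None,fx=5,fy=5,interpolation=cv2.INTER_CUBIC))
E
```

```text
(no output)
```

View pics/tiles.png

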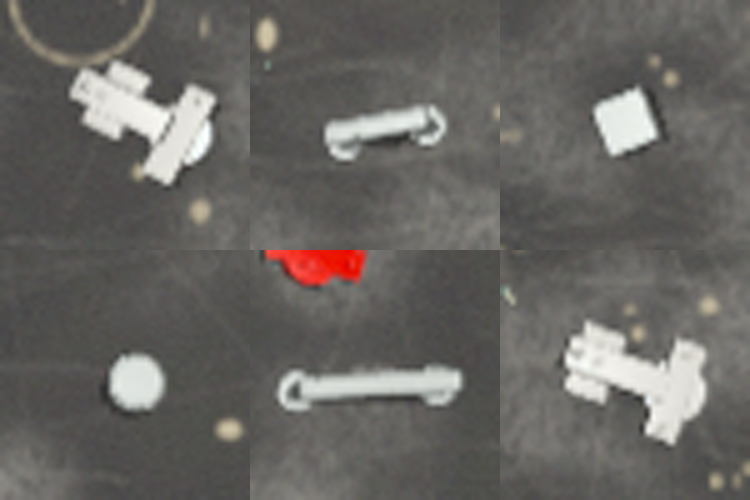

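View pics/caddy.png

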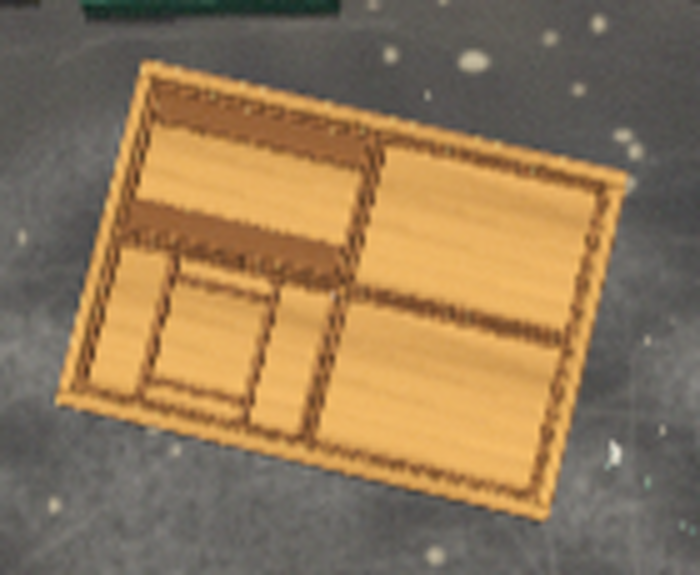

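```bash
python3 - <<'E'
from h import *
f=grab_frame("top")
def T(x0,y0,px,py,z): return at(f,x0+px/5-.4,y0+py/5-.4,z)
c=[T(200,130,*p,.018) for p in [(145,63),(627,178),(547,518),(60,402)]]
C=np.array(c); print("caddy corners",C.round(4).tolist(),[np.linalg.norm(C[i]-C[(i+1)%4]).round(4) for i in range(4)])
m=C.mean(0); e=(C[1]+C[2]-C[0]-C[3]); e/=np.linalg.norm(e); n=np.array([-e[1],e[0]])
print("centre",m.round(4),"long axis deg",np.degrees(np.arctan2(e[1],e[0])).round(1),"n",n)
for nm,a,b in [("pull",-1,1),("knob",-1,-1),("hA",1,1),("hB",1,-1)]: print(nm,(m+a*e*.069+b*n*.0475).round(4))
def line(nm,x0,y0,p,q,z):
    p=T(x0,y0,*p,z);q=T(x0,y0,*q,z);d=q-p
    print(nm,p.round(4),q.round(4),"mid",((p+q)/2).round(4),"len",np.linalg.norm(d).round(4),"deg",np.degrees(np.arctan2(d[1],d[0])).round(1))
line("hingeL",105,185,(80,82),(180,135),.02)
line("hingeR",355,225,(70,98),(175,143),.02)
line("shortp",155,155,(77,131),(187,116),.03)
line("longp",402,185,(30,138),(212,129),.025)
line("longbar",402,185,(45,137),(212,129),.03)
print("knob",T(345,155,137,132,.028))
for p in [(250,100),(100,100),(500,350)]: pass
go(*m)
E
```

```text
caddy corners [[0.7057, 0.1423], [0.635, -0.1364], [0.4395, -0.0875], [0.5078, 0.1901]] [np.float64(0.2875), np.float64(0.2016), np.float64(0.2859), np.float64(0.2036)]
centre [0.572  0.0271] long axis deg -104.0 n [ 0.97020502 -0.24228542]
pull [0.6348 0.0826]
knob [0.5426 0.1056]
hA [ 0.6014 -0.0513]
hB [ 0.5092 -0.0283]
hingeL [0.5356 0.4523] [0.5046 0.3937] mid [0.5201 0.423 ] len 0.0663 deg -117.9
hingeR [ 0.4072 -0.2548] [ 0.3816 -0.3129] mid [ 0.3944 -0.2839] len 0.0635 deg -113.8
shortp [0.5915 0.3083] [0.5996 0.2453] mid [0.5955 0.2768] len 0.0636 deg -82.7
longp [ 0.4965 -0.3662] [ 0.5008 -0.4687] mid [ 0.4987 -0.4174] len 0.1025 deg -87.6
longbar [ 0.4966 -0.3732] [ 0.5004 -0.4669] mid [ 0.4985 -0.4201] len 0.0937 deg -87.7
knob [ 0.58612298 -0.26798139]
t 0.2 go [-9.194e+00  8.687e+00  8.000e-03] turn 0 fingerline 108.3 q6 -0.29
```

```bash
python3 - <<'E'
from h import *
go(.390,-.293,156,.15)
E
```

```text
t 0.2 go [-4.642  4.57   1.271] turn -9.55 fingerline 108.3 q6 -0.29
```

>>> jog_arm([
  [[-4.64,4.57,1.27,-9.55],[-4.64,4.57,1.27,-9.55],[-4.64,4.57,1.27,-9.55],[-4.64,4.57,1.27,-9.55],[-4.64,4.57,1.27,-9.55],[-4.64,4.57,1.27,-9.55],[-4.64,4.57,1.27,-9.55],[-4.64,4.57,1.27,-9.55]],
])

```text
t: 1.2
eef_pos: [0.3905, -0.2919, 0.1502]
ee_rot: [3.141, 0.0, -1.986]
force: [0.0, -0.3, 0.8]
width: 0.0876
gripper_force: 0.0
```

```bash
python3 - <<'E'
from h import *
go(.390,-.293,156,.15)
f=grab_frame("wrist"); print({k:v for k,v in f.items() if k!="img"})
cv2.imwrite("pics/w1.png",f["img"][:,:,::-1])
import pickle; pickle.dump(f,open("w1.pkl","wb"))
print(proj(f,[.3903,-.2932,.02]),proj(f,[.4072,-.2548,.02]))
E
```

```text
t 1.2 go [0.02  0.    0.004] turn 0.04 fingerline 156.2 q6 -0.18
{'vfov': 65.14084140190018, 'cx': 282.25970292890617, 'cy': 211.43579759205699, 'xyz': array([ 0.35872346, -0.3638651 ,  0.30757389]), 'rotation': array([ 2.84448608e+00, -4.87975538e-04,  2.72500270e+00])}
[281.79357509 200.19076661] [281.90086787 243.18946947]
```

View pics/w1.png

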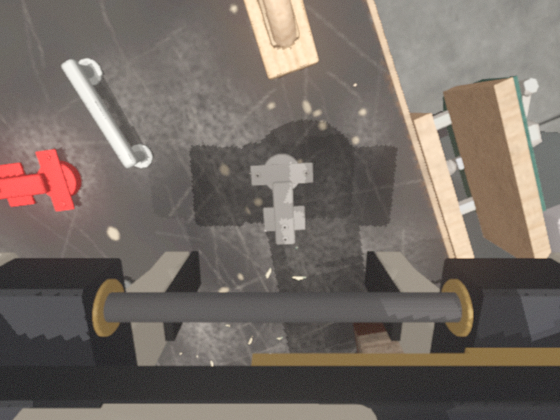

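```bash
python3 - <<'E'
from h import *
import pickle; f=pickle.load(open("w1.pkl","rb"))
a=at(f,286,244,.02); b=at(f,282,176,.02); p=at(f,282,185,.012); d=(b-a)/np.linalg.norm(b-a)
y=np.degrees(np.arctan2(d[1],d[0])); o=a+.041*d
print(a,b,np.linalg.norm(b-a),"plate near edge y",np.linalg.norm(p-a)-.042,"deg",y,"grasp",o)
go(*o,y+90,.0115)
# long pull bar ends for reference
g=[at(f,*q,.03) for q in [(70,66),(130,164)]]; print(g, "mid",(g[0]+g[1])/2,np.linalg.norm(g[0]-g[1]))
E
```

```text
[ 0.40399738 -0.25248082] [ 0.38115208 -0.31339926] 0.06506123788744367 plate near edge y 0.013182863313867789 deg -110.55677641377301 grasp [ 0.38960083 -0.29087013]
t 1.25 go [-0.025  0.023  2.315] turn -0.66 fingerline 156.1 q6 -0.18
[array([ 0.49604014, -0.46103401]), array([ 0.49373164, -0.37656002])] mid [ 0.49488589 -0.41879701] 0.08450553342151347
```

>>> jog_arm([
  [[-0.02,0.02,0.8,-0.66],[-0.02,0.02,1.6,-0.66],[-0.02,0.02,2.1,-0.66],[-0.02,0.02,2.29,-0.66],[-0.02,0.02,2.29,-0.66]],
])

```text
t: 1.88
eef_pos: [0.389, -0.2924, 0.0128]
ee_rot: [3.141, -0.0, -1.933]
force: [0.5, -0.2, 0.5]
width: 0.0876
gripper_force: 0.0
```

>>> jog_arm([
  [[0,0,0,0],[0,0,0,0],[0,0,0,0],[0,0,0,0],[0,0,0,0],[0,0,0,0]],
], grip=5, squeeze=25)

```text
t: 2.62
eef_pos: [0.3894, -0.2917, 0.013]
ee_rot: [3.142, 0.0, -1.932]
force: [0.1, -0.2, 0.2]
width: 0.0334
gripper_force: 0.0
```

>>> jog_arm([
  [[0,0,0,0],[0,0,0,0],[0,0,0,0]],
])

```text
t: 3.0
eef_pos: [0.3894, -0.2917, 0.0129]
ee_rot: [3.142, 0.0, -1.932]
force: [0.2, -0.8, -0.4]
width: 0.0177
gripper_force: 25.0
```

>>> jog_arm([
  [[0,0,-0.3,0],[0,0,-0.8,0],[0,0,-1.3,0],[0,0,-1.3,0]],
])

```text
t: 3.5
eef_pos: [0.3908, -0.2922, 0.0931]
ee_rot: [-3.137, 0.0, -1.932]
force: [-0.1, 0.1, -1.1]
width: 0.0176
gripper_force: 25.0
```

```bash
python3 - <<'E'
from h import *
s=arm.get_state();print(s["width"],s["gripper_force"],s["force"])
go(.5092,-.0283,-14,.09)
E
```

```text
0.017561583122643477 24.99970704317093 [-0.12511994  0.06915968 -1.14406025]
t 3.5 go [-4.812 -0.293  0.054] turn -1.33 fingerline 159.3 q6 -0.12
```

>>> jog_arm([
  [[-0.9,-0.06,0.05,-0.3],[-1.8,-0.12,0.05,-0.6],[-2.7,-0.2,0.05,-0.9],[-3.6,-0.25,0.05,-1.33],[-4.4,-0.29,0.05,-1.33],[-4.81,-0.29,0.05,-1.33],[-4.81,-0.29,0.05,-1.33],[-4.81,-0.29,0.05,-1.33]],
])

```text
t: 4.5
eef_pos: [0.5067, -0.0282, 0.0872]
ee_rot: [3.14, -0.001, -1.816]
force: [0.1, -0.5, -0.8]
width: 0.0174
gripper_force: 25.0
```

```bash
python3 - <<'E'
from h import *
s=arm.get_state();print(s["width"],s["gripper_force"],s["force"])
go(.5092,-.0283,-14,.024)
f=grab_frame("wrist"); 
import pickle; pickle.dump(f,open("w2.pkl","wb"))
cv2.imwrite("pics/w2.png",f["img"][:,:,::-1])
E
```

```text
0.017395722152396636 24.999727606773376 [ 0.13196554 -0.52161985 -0.78992011]
t 4.5 go [-0.009 -0.042  1.053] turn -0.01 fingerline 166.0 q6 -0.58
```

View pics/w2.png

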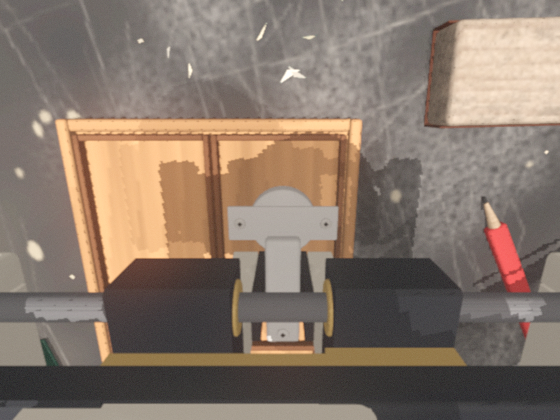

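```bash
python3 - <<'E'
from h import *
import pickle; f=pickle.load(open("w2.pkl","rb"))
a=at(f,58,122,.018); b=at(f,361,120,.018); print(a,b,np.linalg.norm(a-b))
d=(a-b)/np.linalg.norm(a-b); e=np.array([d[1],-d[0]]); print(np.degrees(np.arctan2(e[1],e[0])))
m=(a+b)/2
print("hB",m-e*(.145-.069)-d*.0475,"hA",m-e*.076+d*.0475,"pull",m-e*.214+d*.0475,"knob",m-e*.214-d*.0475)
E
```

```text
[ 0.63386482 -0.13395388] [ 0.43822255 -0.08615187] 0.20139743289025505
-103.73028324417469
hB [ 0.50793978 -0.02495046] hA [ 0.60022504 -0.04749887] pull [0.63297956 0.08655762] knob [0.5406943  0.10910602]
```

>>> jog_arm([
  [[0.02,-0.03,0.5,0],[0.02,-0.03,0.85,0],[0.02,-0.03,1.0,0],[0.02,-0.03,1.045,0],[0.02,-0.03,1.045,0]],
])

```text
t: 5.18
eef_pos: [0.5093, -0.0296, 0.0257]
ee_rot: [-3.141, 0.0, -1.816]
force: [0.2, -0.7, -0.0]
width: 0.0175
gripper_force: 25.0
```

>>> jog_arm([
  [[0,0,0,0],[0,0,0,0],[0,0,0,0],[0,0,-0.3,0],[0,0,-0.8,0],[0,0,-1.4,0],[0,0,-1.4,0]],
], grip=40)

```text
t: 6.05
eef_pos: [0.511, -0.029, 0.1122]
ee_rot: [-3.137, 0.003, -1.815]
force: [-0.8, 0.3, -0.9]
width: 0.0397
gripper_force: 0.0
```

```bash
python3 - <<'E'
from h import *
d=np.radians(-117.9); o=np.array([.5356,.4523])+.042*np.array([np.cos(d),np.sin(d)]); print(o)
go(*o,-27.9,.15)
f=grab_frame("wrist"); 
cv2.imwrite("pics/w3.png",f["img"][:,:,::-1])
E
```

```text
[0.51594695 0.41518184]
t 6.05 go [-7.205  1.708 -0.62 ] turn 2.78 fingerline 166.0 q6 -0.57
```

View pics/w3.png

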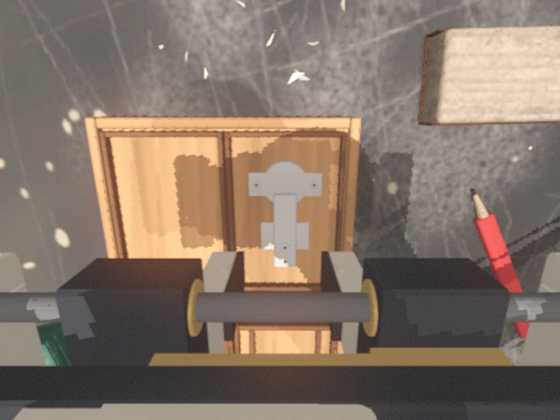

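>>> jog_arm([
  [[-0.9,0.2,-0.62,0.5],[-1.8,0.43,-0.62,1.0],[-2.7,0.65,-0.62,1.5],[-3.6,0.87,-0.62,2.0],[-4.5,1.1,-0.62,2.78],[-5.4,1.3,-0.62,2.78],[-6.3,1.5,-0.62,2.78],[-7.2,1.71,-0.62,2.78]],
], grip=87)

```text
t: 7.1
eef_pos: [0.5136, 0.416, 0.1451]
ee_rot: [3.141, -0.002, -2.058]
force: [2.1, -0.1, 0.6]
width: 0.0873
gripper_force: 0.0
```

>>> jog_arm([
  [[0,0,0,0],[0,0,0,0],[0,0,0,0]],
])

```text
t: 7.48
eef_pos: [0.5141, 0.4133, 0.146]
ee_rot: [3.141, -0.001, -2.059]
force: [0.5, -0.7, 0.1]
width: 0.0871
gripper_force: 0.0
```

```bash
python3 - <<'E'
from h import *
go(.516,.4152,-27.9,.15)
f=grab_frame("wrist"); 
import pickle; pickle.dump(f,open("w4.pkl","wb"))
cv2.imwrite("pics/w4.png",f["img"][:,:,::-1])
E
```

```text
t 7.47 go [-0.042 -0.013 -0.066] turn -0.02 fingerline 152.0 q6 -1.46
```

View pics/w4.png

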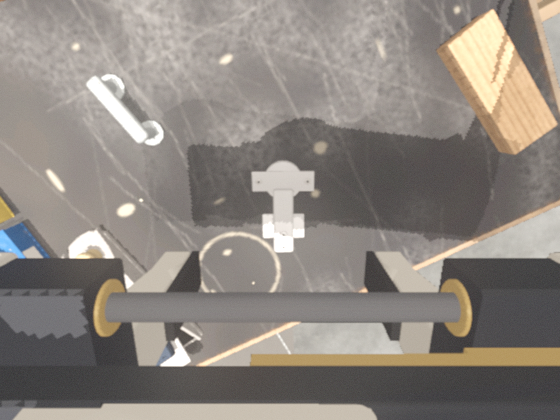

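```bash
python3 - <<'E'
from h import *
import pickle; f=pickle.load(open("w4.pkl","rb"))
a=at(f,283.5,251.5,.02); b=at(f,283,182,.02); d=(b-a)/np.linalg.norm(b-a)
y=np.degrees(np.arctan2(d[1],d[0])); o=a+.042*d
print(a,b,np.linalg.norm(b-a),y,"grasp",o)
go(*o,y+90,.013)
E
```

```text
[0.53518586 0.45560086] [0.50450323 0.39690537] 0.06623129063431679 -117.59799033612947 grasp [0.51572874 0.41837962]
t 7.53 go [-0.085  0.018  2.223] turn -0.08 fingerline 152.0 q6 -1.46
```

>>> jog_arm([
  [[-0.07,0.02,0.8,-0.08],[-0.07,0.02,1.6,-0.08],[-0.07,0.02,2.05,-0.08],[-0.07,0.02,2.22,-0.08],[-0.07,0.02,2.22,-0.08]],
], grip=60)

```text
t: 8.15
eef_pos: [0.5155, 0.4184, 0.0135]
ee_rot: [-3.141, -0.0, -2.052]
force: [-0.3, 0.8, 0.4]
width: 0.0602
gripper_force: 0.0
```

>>> jog_arm([
  [[0,0,0,0],[0,0,0,0],[0,0,0,0],[0,0,0,0],[0,0,0,0],[0,0,0,0],[0,0,0,0]],
], grip=5)

```text
t: 9.02
eef_pos: [0.5152, 0.4188, 0.0134]
ee_rot: [-3.142, 0.0, -2.051]
force: [0.2, -0.8, 3.3]
width: 0.0179
gripper_force: 25.0
```

```bash
python3 - <<'E'
from h import *
go(.6007,-.0492,-14,.09)
E
```

```text
t 9.03 go [ 6.258 -4.869 -1.277] turn -2.71 fingerline 152.5 q6 -1.46
```

>>> jog_arm([
  [[0,0,-0.3,0],[0,0,-0.8,0],[0,0,-1.28,0],[0.6,-0.47,-1.28,-0.4],[1.3,-1.0,-1.28,-0.8],[2.0,-1.56,-1.28,-1.2],[2.7,-2.1,-1.28,-1.6],[3.4,-2.65,-1.28,-2.0]],
])

```text
t: 10.02
eef_pos: [0.5622, 0.1629, 0.0913]
ee_rot: [-3.141, 0.001, -1.875]
force: [1.0, 0.4, -0.4]
width: 0.0176
gripper_force: 25.0
```

```bash
python3 - <<'E'
from h import *
go(.6007,-.0492,-14,.09); s=arm.get_state(); print(s["width"],s["gripper_force"])
E
```

```text
t 10.03 go [ 3.18  -1.673  0.02 ] turn -0.69 fingerline 162.6 q6 -0.92
0.017622049277758144 25.001107156276703
```

>>> jog_arm([
  [[0.8,-0.42,0,-0.3],[1.6,-0.84,0,-0.69],[2.3,-1.2,0,-0.69],[2.8,-1.5,0,-0.69],[3.1,-1.65,0,-0.69],[3.1,-1.65,0,-0.69],[3.1,-1.65,0,-0.69]],
])

```text
t: 10.9
eef_pos: [0.6002, -0.0422, 0.0903]
ee_rot: [-3.141, 0.0, -1.816]
force: [-0.1, 0.0, -0.2]
width: 0.0173
gripper_force: 25.0
```

```bash
python3 - <<'E'
from h import *
go(.6007,-.0492,-14,.0252); s=arm.get_state(); print(s["width"],s["gripper_force"])
f=grab_frame("wrist"); cv2.imwrite("pics/w5.png",f["img"][:,:,::-1])
E
```

```text
t 10.9 go [ 0.112 -0.037  1.086] turn -0.01 fingerline 165.9 q6 -0.5
0.01730900867089836 25.00005930662155
```

View pics/w5.png

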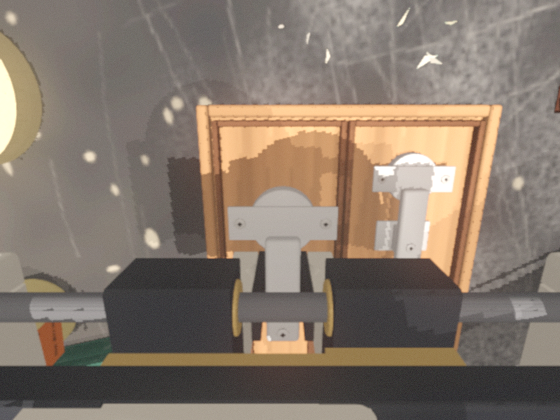

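>>> jog_arm([
  [[0.1,-0.035,0.5,0],[0.1,-0.035,0.85,0],[0.1,-0.035,1.04,0],[0.1,-0.035,1.08,0],[0.1,-0.035,1.08,0]],
])

```text
t: 11.58
eef_pos: [0.6013, -0.0487, 0.0258]
ee_rot: [-3.141, 0.0, -1.816]
force: [0.7, -1.1, -1.0]
width: 0.018
gripper_force: 25.0
```

>>> jog_arm([
  [[0,0,0,0],[0,0,0,0],[0,0,0,0],[0,0,-0.3,0],[0,0,-0.8,0],[0,0,-1.4,0],[0,0,-1.4,0]],
], grip=40)

```text
t: 12.45
eef_pos: [0.6029, -0.049, 0.1126]
ee_rot: [-3.136, 0.002, -1.816]
force: [0.7, 0.5, -0.3]
width: 0.0402
gripper_force: 0.0
```

```bash
python3 - <<'E'
from h import *
go(.497,-.419,2.1,.15)
E
```

```text
t 12.45 go [ 6.41   0.21  -0.638] turn -3.23 fingerline 165.9 q6 -0.49
```

>>> jog_arm([
  [[0.8,0.02,-0.64,-0.5],[1.7,0.05,-0.64,-1.0],[2.6,0.1,-0.64,-1.6],[3.5,0.12,-0.64,-2.2],[4.4,0.16,-0.64,-2.8],[5.3,0.2,-0.64,-3.23],[6.41,0.21,-0.64,-3.23],[6.41,0.21,-0.64,-3.23]],
], grip=70)

```text
t: 13.45
eef_pos: [0.4929, -0.4224, 0.1464]
ee_rot: [3.14, 0.001, -1.539]
force: [-0.7, 0.4, -0.3]
width: 0.07
gripper_force: 0.0
```

>>> jog_arm([
  [[0,0,0,0],[0,0,0,0],[0,0,0,0]],
])

```text
t: 13.82
eef_pos: [0.4956, -0.418, 0.1478]
ee_rot: [-3.141, -0.0, -1.533]
force: [0.6, -1.0, -0.1]
width: 0.0697
gripper_force: 0.0
```

```bash
python3 - <<'E'
from h import *
go(.497,-.419,2.1,.02)
f=grab_frame("wrist"); 
import pickle; pickle.dump(f,open("w6.pkl","wb"))
cv2.imwrite("pics/w6.png",f["img"][:,:,::-1])
E
```

```text
t 13.82 go [ 0.018 -0.022  2.13 ] turn 0.01 fingerline -177.8 q6 0.44
```

View pics/w6.png

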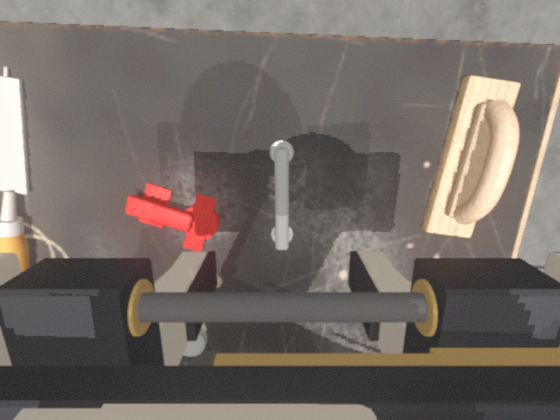

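```bash
python3 - <<'E'
from h import *
import pickle; f=pickle.load(open("w6.pkl","rb"))
a=at(f,282,249,.03); b=at(f,282,147,.03);d=b-a
y=np.degrees(np.arctan2(d[1],d[0])); 
print(a,b,np.linalg.norm(d),y,"mid",(a+b)/2, "feet",at(f,281.5,151,.004),at(f,282,235,.004))
print("red",at(f,219,220,.012), at(f,282,220,.012))
go(*((a+b)/2),y+90,.015)
E
```

```text
[ 0.49463545 -0.3767675 ] [ 0.49797161 -0.46800277] 0.09129624488719508 -87.9058225943646 mid [ 0.49630353 -0.42238513] feet [ 0.49822289 -0.46170875] [ 0.49479225 -0.38030201]
red [ 0.55464627 -0.39627631] [ 0.49544777 -0.39846074]
t 13.88 go [ 0.072 -0.008  2.215] turn 0.01 fingerline -177.8 q6 0.44
```

>>> jog_arm([
  [[0.06,-0.01,0.7,0],[0.06,-0.01,1.5,0],[0.06,-0.01,2.0,0],[0.06,-0.01,2.215,0],[0.06,-0.01,2.215,0]],
], grip=42)

```text
t: 14.5
eef_pos: [0.4958, -0.4224, 0.0146]
ee_rot: [3.141, 0.0, -1.534]
force: [0.5, -0.2, 0.8]
width: 0.0423
gripper_force: 0.0
```

>>> jog_arm([
  [[0,0,0,0],[0,0,0,0],[0,0,0,0],[0,0,0,0],[0,0,0,0],[0,0,0,0]],
], grip=2)

```text
t: 15.25
eef_pos: [0.4961, -0.4229, 0.0153]
ee_rot: [-3.141, -0.0, -1.535]
force: [-0.2, 1.5, 5.7]
width: 0.0119
gripper_force: 25.0
```

```bash
python3 - <<'E'
from h import *
go(.6339,.0846,-14,.10)
E
```

```text
t 15.25 go [-8.368 -2.603 -1.414] turn 3.22 fingerline -177.9 q6 0.44
```

>>> jog_arm([
  [[0,0,-0.3,0],[0,0,-0.8,0],[0,0,-1.41,0],[-0.7,-0.2,-1.41,0.4],[-1.5,-0.45,-1.41,0.8],[-2.3,-0.7,-1.41,1.2],[-3.1,-0.95,-1.41,1.6],[-3.9,-1.2,-1.41,2.0]],
])

```text
t: 16.25
eef_pos: [0.5595, -0.1847, 0.1003]
ee_rot: [-3.141, 0.0, -1.711]
force: [0.8, -0.2, -0.5]
width: 0.0119
gripper_force: 25.0
```

```bash
python3 - <<'E'
from h import *
go(.6339,.0846,-14,.10); s=arm.get_state(); print(s["width"],s["gripper_force"])
E
```

```text
t 16.25 go [-4.618 -0.604  0.005] turn 1.2 fingerline 172.0 q6 -0.15
0.01185136444977345 24.9950310587883
```

>>> jog_arm([
  [[-0.9,-0.12,0,0.3],[-1.8,-0.24,0,0.6],[-2.7,-0.36,0,0.9],[-3.5,-0.48,0,1.2],[-4.1,-0.54,0,1.2],[-4.45,-0.6,0,1.2],[-4.45,-0.6,0,1.2],[-4.45,-0.6,0,1.2]],
])

```text
t: 17.25
eef_pos: [0.6314, 0.0725, 0.0994]
ee_rot: [3.141, -0.0, -1.815]
force: [-0.3, -0.4, -0.8]
width: 0.012
gripper_force: 25.0
```

```bash
python3 - <<'E'
from h import *
go(.6339,.0846,-14,.0275); s=arm.get_state(); print(s["width"],s["gripper_force"])
f=grab_frame("wrist"); w=cv2.resize(f["img"],(480,360)); g=grab_frame("top")
cv2.imwrite("pics/w7.png",f["img"][:,:,::-1]); 
import pickle; pickle.dump(f,open("w7.pkl","wb"))
E
```

```text
t 17.25 go [-0.207  0.007  1.199] turn 0.01 fingerline 166.0 q6 -0.66
0.012010585292081346 24.996650218963623
```

View pics/w7.png

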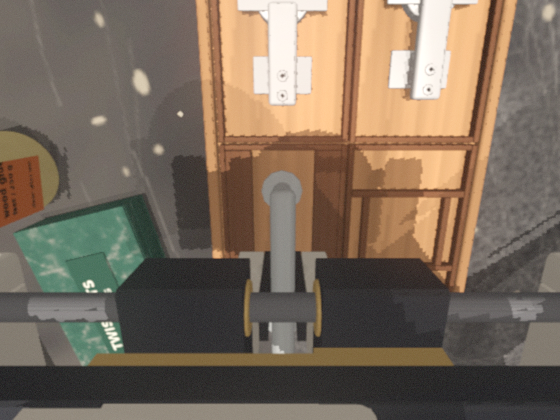

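```bash
python3 - <<'E'
from h import *
import pickle; f=pickle.load(open("w7.pkl","rb"))
a,b=at(f,253,165,.019),at(f,315,165,.019); c=(a+b)/2; print(np.linalg.norm(a-b),c)
e=np.array([np.cos(np.radians(-104)),np.sin(np.radians(-104))]); n=np.array([-e[1],e[0]])
s=arm.get_state();p=np.array(s["eef_pos"][:2]); t=np.array([.6339,.0846])
print("trough lateral rel tcp",(c-p)@n,"target rel tcp",(t-p)@n,(t-p)@e)
w=at(f,284,149,.019); print("insert end wall along e rel tcp",(w-p)@e, "expect target +63:",(t-p)@e+.063)
g=at(f,283,190,.085+.005); print("foot rel tcp lat,along",(g-p)@n,(g-p)@e)
E
```

```text
0.04496190571094555 [0.62021297 0.03288138]
trough lateral rel tcp -0.001396684700871522 target rel tcp -0.0006280878030342311 -0.012711502593469358
insert end wall along e rel tcp 0.05224949594808878 expect target +63: 0.050288497406530644
foot rel tcp lat,along -0.00047861288335566455 0.03894419822951511
```

Consistent within 2 mm. Lower and release.

>>> jog_arm([
  [[-0.19,0.015,0.4,0],[-0.19,0.015,0.9,0],[-0.19,0.015,1.13,0],[-0.19,0.015,1.19,0],[-0.19,0.015,1.2,0]],
])

```text
t: 17.98
eef_pos: [0.6341, 0.0843, 0.028]
ee_rot: [-3.141, 0.0, -1.814]
force: [0.2, -0.5, -1.0]
width: 0.0118
gripper_force: 25.0
```

>>> jog_arm([
  [[0,0,0,0],[0,0,0,0],[0,0,0,0],[0,0,-0.3,0],[0,0,-0.8,0],[0,0,-1.4,0],[0,0,-1.4,0]],
], grip=32)

```text
t: 18.85
eef_pos: [0.636, 0.0853, 0.1163]
ee_rot: [-3.135, 0.004, -1.813]
force: [0.2, 0.1, -0.3]
width: 0.032
gripper_force: 0.0
```

```bash
python3 - <<'E'
from h import *
go(.586,-.268,-14,.13)
E
```

```text
t 18.85 go [ 5.915 -0.606 -0.247] turn 0.02 fingerline 166.1 q6 -0.68
```

>>> jog_arm([
  [[0.8,-0.08,-0.25,0],[1.7,-0.17,-0.25,0],[2.6,-0.26,-0.25,0],[3.5,-0.36,-0.25,0],[4.4,-0.45,-0.25,0],[5.3,-0.54,-0.25,0],[5.91,-0.6,-0.25,0],[5.91,-0.6,-0.25,0]],
], grip=70)

```text
t: 19.85
eef_pos: [0.5822, -0.2708, 0.1264]
ee_rot: [3.141, -0.0, -1.817]
force: [0.2, 0.9, 0.1]
width: 0.0701
gripper_force: 0.0
```

>>> jog_arm([
  [[0,0,0,0],[0,0,0,0],[0,0,0,0]],
])

```text
t: 20.23
eef_pos: [0.5835, -0.2674, 0.1265]
ee_rot: [-3.141, 0.0, -1.813]
force: [0.4, 0.1, -0.4]
width: 0.0699
gripper_force: 0.0
```

```bash
python3 - <<'E'
from h import *
go(.586,-.268,-14,.015)
f=grab_frame("wrist"); print(proj(f,[.586,-.268,.028]))
import pickle; pickle.dump(f,open("w8.pkl","wb"))
g=grab_frame("top")
a=f["img"][:260,130:430]; b=cv2.resize(g["img"][130:245,200:340],None,fx=3,fy=3,interpolation=cv2.INTER_CUBIC)
c=np.zeros((345,720,3),np.uint8); c[:260,:300]=a; c[:,300:]=b
cv2.imwrite("pics/w8.png",c[:,:,::-1])
E
```

```text
t 20.23 go [ 0.    -0.043  1.859] turn 0.03 fingerline 166.1 q6 -0.12
[279.18303584 211.80754177]
```

View pics/w8.png

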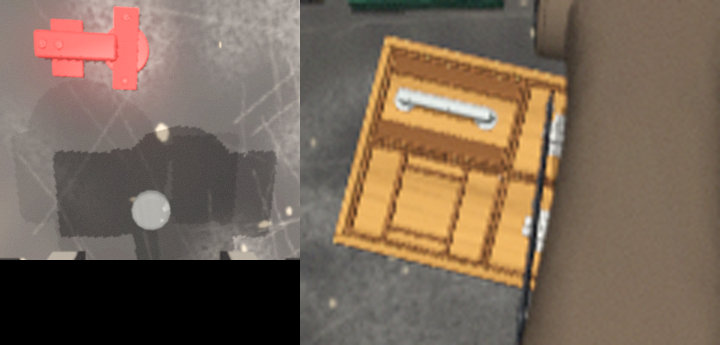

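```bash
python3 - <<'E'
from h import *
import pickle; f=pickle.load(open("w8.pkl","rb"))
o=at(f,281,210,.028); print(o); go(*o,-14,.0145)
E
```

```text
[ 0.58419241 -0.2691361 ]
t 20.32 go [ 0.022 -0.018  1.867] turn 0.03 fingerline 166.1 q6 -0.12
```

>>> jog_arm([
  [[0.02,-0.02,0.7,0],[0.02,-0.02,1.4,0],[0.02,-0.02,1.75,0],[0.02,-0.02,1.865,0],[0.02,-0.02,1.865,0]],
], grip=60)

```text
t: 20.95
eef_pos: [0.5843, -0.2697, 0.0146]
ee_rot: [3.142, -0.0, -1.814]
force: [0.4, -0.5, 1.2]
width: 0.06
gripper_force: 0.0
```

>>> jog_arm([
  [[0,0,0,0],[0,0,0,0],[0,0,0,0],[0,0,0,0],[0,0,0,0],[0,0,0,0]],
], grip=20)

```text
t: 21.7
eef_pos: [0.5843, -0.2699, 0.015]
ee_rot: [-3.141, -0.0, -1.814]
force: [-0.9, 1.1, 6.0]
width: 0.0306
gripper_force: 25.0
```

```bash
python3 - <<'E'
from h import *
go(.5416,.1074,-14,.10)
E
```

```text
t 21.7 go [-5.932  2.203 -1.419] turn 0.02 fingerline 166.1 q6 -0.11
```

>>> jog_arm([
  [[0,0,-0.3,0],[0,0,-0.8,0],[0,0,-1.42,0],[-0.7,0.26,-1.42,0],[-1.5,0.55,-1.42,0],[-2.3,0.85,-1.42,0],[-3.1,1.15,-1.42,0],[-3.9,1.45,-1.42,0]],
])

```text
t: 22.7
eef_pos: [0.5558, -0.0201, 0.1007]
ee_rot: [-3.141, 0.0, -1.814]
force: [1.5, 0.0, -0.9]
width: 0.0304
gripper_force: 25.0
```

>>> jog_arm([
  [[-0.8,0.3,0,0],[-1.5,0.55,0,0],[-1.9,0.7,0,0],[-2.03,0.75,0,0],[-2.03,0.75,0,0],[-2.03,0.75,0,0]],
])

```text
t: 23.45
eef_pos: [0.5416, 0.1065, 0.0998]
ee_rot: [3.141, -0.0, -1.815]
force: [-0.0, -0.7, -0.9]
width: 0.0306
gripper_force: 25.0
```

```bash
python3 - <<'E'
from h import *
go(.5416,.1074,-14,.027); s=arm.get_state(); print(s["width"],s["gripper_force"])
f=grab_frame("wrist"); cv2.imwrite("pics/w9.png",f["img"][:,:,::-1])
import pickle; pickle.dump(f,open("w9.pkl","wb"))
E
```

```text
t 23.45 go [-0.015  0.003  1.213] turn 0.0 fingerline 166.0 q6 -0.79
0.030576508651360898 24.999767129264683
```

View pics/w9.png

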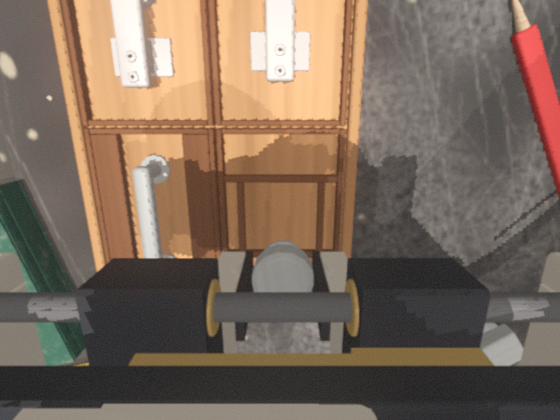

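```bash
python3 - <<'E'
from h import *
import pickle; f=pickle.load(open("w9.pkl","rb"))
p=arm.get_state()["eef_pos"]
print("target floor",proj(f,[.5416,.1074,.011]),"knob head expected",proj(f,[p[0],p[1],.1135]),"foot",proj(f,[p[0],p[1],.0855]))
for q in [(225,178),(337,178),(243,182),(320,182),(243,249),(320,249)]: print(q,at(f,*q,.019))
e=np.array([np.cos(np.radians(-104)),np.sin(np.radians(-104))]);n=np.array([-e[1],e[0]])
T=np.array([.5416,.1074])
for q in [(243,182),(320,182),(243,249),(320,249)]: v=at(f,*q,.019)-T; print(v@e,v@n)
im=f["img"][160:350,200:370]; cv2.imwrite("pics/w9c.png",cv2.resize(im[:,:,::-1],None,fx=3.1,fy=3.1,interpolation=cv2.INTER_CUBIC))
E
```

```text
target floor [282.60450108 216.52049496] knob head expected [282.30722949 279.25075136] foot [282.29173436 255.15599812]
(225, 178) [0.57483763 0.06576551]
(337, 178) [0.49500012 0.08573428]
(243, 182) [0.56283449 0.07185155]
(320, 182) [0.50774727 0.08562997]
(243, 249) [0.57763967 0.12334063]
(320, 249) [0.51899269 0.13801189]
0.029355417723336056 0.029203687608224237
0.0293130820182577 -0.0275805109528377
-0.02418591263247979 0.031112746265861118
-0.02423338738579115 -0.029341460282534936
```

View pics/w9c.png

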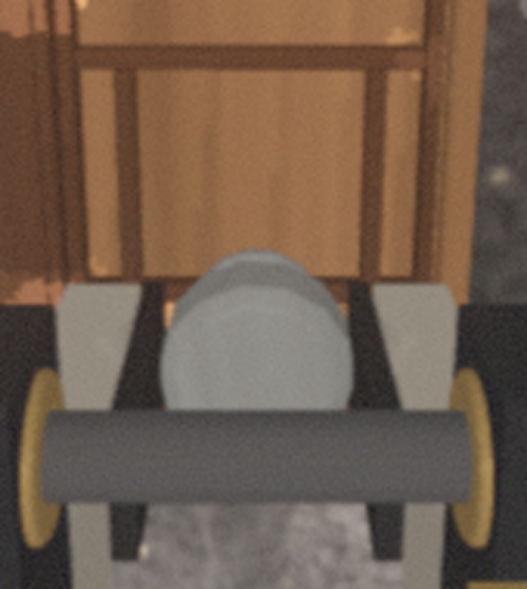

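>>> jog_arm([
  [[0.02,0.0,0.4,0],[0.02,0.0,0.9,0],[0.02,0.0,1.13,0],[0.02,0.0,1.2,0],[0.02,0.0,1.22,0],[0.02,0.0,1.22,0]],
])

```text
t: 24.25
eef_pos: [0.5419, 0.1064, 0.0273]
ee_rot: [-3.141, 0.001, -1.814]
force: [-0.2, 0.5, -0.9]
width: 0.0305
gripper_force: 25.0
```

>>> jog_arm([
  [[0,0,0,0],[0,0,0,0],[0,0,0,0],[0,0,-0.2,0],[0,0,-0.6,0],[0,0,-1.2,0],[0,0,-2,0]],
], grip=50)

```text
t: 25.12
eef_pos: [0.5407, 0.1058, 0.1477]
ee_rot: [3.14, -0.001, -1.814]
force: [0.3, -0.6, 0.4]
width: 0.0496
gripper_force: 0.0
```

>>> jog_arm([
  [[0.9,0,-0.5,0],[1.8,0,-0.5,0],[2.7,0,-0.5,0],[3.6,0,-0.5,0],[4.5,0,-0.5,0],[5.0,0,-0.5,0],[5.0,0,-0.5,0],[5.0,0,-0.5,0]],
])

```text
t: 26.12
eef_pos: [0.4692, -0.1849, 0.177]
ee_rot: [-3.141, 0.0, -1.814]
force: [-0.1, 1.2, 0.2]
width: 0.0501
gripper_force: 0.0
```

```bash
python3 - <<'E'
from h import *
g=grab_frame("top"); s=grab_frame("side")
b=cv2.resize(g["img"][130:245,200:340],None,fx=2.8,fy=2.8,interpolation=cv2.INTER_CUBIC)
a=cv2.resize(s["img"][185:275,180:335],None,fx=2.6,fy=2.6,interpolation=cv2.INTER_CUBIC)
c=np.zeros((330,800,3),np.uint8); c[:a.shape[0],:a.shape[1]]=a; c[:b.shape[0],405:405+b.shape[1]]=b[:, :395]
cv2.imwrite("pics/f.png",c[:,:,::-1])
E
```

```text
(no output)
```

View pics/f.png

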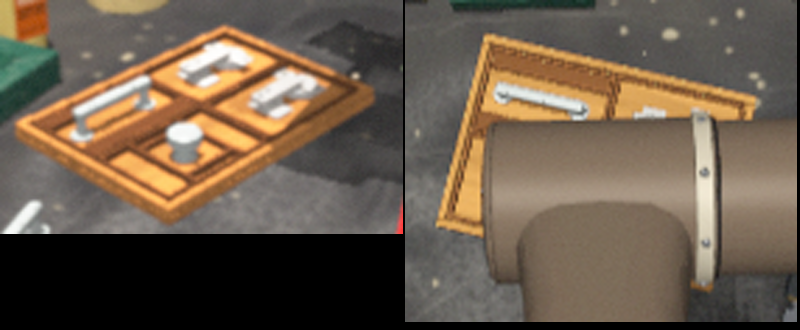

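The side view shows the pull standing in the trough, the knob upright in its pocket and both hinges flat in the open inserts.

```bash
python3 -c "
from station import arm
print(arm.job_done())"
```

```text
the job is handed in; nothing more can be done
None
```

The job is handed in at about 26 s: both cup hinges lie flat in the open inserts, the long pull stands in the trough, the round knob stands in its pocket, and I did not move the short pull, the square knob or the red look-alike hinge.

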